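# Load the inspection tray and hold it at the index

### The arm

A 6-joint arm with a two-finger parallel gripper is mounted at the origin on the work surface; the furniture and walls round the work are solid. World frame = base frame: x ahead of the robot, y to its left, z up, the work surface at z = 0. Lengths are in mm, angles in rad, forces in N, time in s.
With the tool pointing down it reaches from about 350 to 775 mm from the base axis. Payload 7.3 kg.
Tool frame: the origin (TCP) lies at the centre of the arm's flange, where the gripper is bolted on; the fingertips stand 178 mm ahead of it and the grasp point (between the pads) lies 159 mm ahead of it; z points along the fingers, y is the direction in which the jaws open and shut (so a half turn about z gives the same grasp; the last joint's range is limited). The gripper opens to 92 mm and grips with 3 to 60 N. Pads are 19 mm wide; open, the fingers measure 130 mm over their backs; the gripper's body (75 mm by 190 mm) begins 47 mm behind the grasp point.
Start: joints at [0.98, 0.342, 1.524, -0, 1.275, -0.146], TCP at [225.875, 473.928, 404.741] pointing down, gripper open.
Joint ranges: [-2.53, 2.53], [-0.77, 2.02], [0.04, 2.7], [-1, 4.14], [0.28, 2.66], [-3.11, 3.11]. Speed limits (rad/s): [2.57, 2.57, 3.14, 3.14, 3.14, 3.14].

### API

Orientations are given as [roll, pitch, yaw] about the fixed x, y, z axes, in that order (R = Rz(yaw) Ry(pitch) Rx(roll)).
In Python, from plant import status, viewer, ticket gives the robot as it stands.
- The arm moves only by the tool play_rows, never from a script. Its argument "commands" is a list of rows, each an object with "offset": the shift along the tool's x, y, z in m, a list of three; "twist": the turn about the tool's z in degrees. A call has 1 to 5 rows; each row shifts and turns the commanded pose from where the row before left it, along the tool's axes as they then stand; what a row does not reach is not made up. A row lasts 1/10 s, in which the tool goes at most 50 mm and 8.59 degrees, less where a joint would pass 70% of its speed; a pose out of reach is approached as far as the arm can. A call with a gripper value outside its range is refused whole. "jaw" is the closure in counts, from 0 (fully open) to 255 (shut), set as the call begins (left out, the last holds). The fingers move at their own pace and stop on an object; the grip force is fixed at half the most. Time passes only in rows, so rows that do not move let the fingers close. It gives the time, the measured TCP pose, the force and the opening at its end, in the units of the state.
- status.get_obs(): the state, without advancing time (a new reading comes with each control period).
- viewer.capture(name): name is "scene" or "top" or "wrist"; returns the picture (384x512x3 uint8, red, green, blue); there is no depth.
- viewer.camera_params(name): a dict with "fov_y" (degrees; the focal length in pixels is half the picture's height over the tangent of half this angle, whatever the lens; pixels are square), "cx", "cy" (the principal point, pixels), "rvec" (rotation vector, rad) and "tvec" (3), from world to camera coordinates, as OpenCV has them; the wrist camera has in their place "T_tool_cam" (4x4, takes a point from camera to tool coordinates, whose origin is the TCP and whose axes are the flange's). Camera axes: x right, y down, z forward; pixel columns grow to the right and rows downward; lengths in mm; the calibration is good to about 2 mm. A picture is of the moment at which its call begins: read the wrist's pose just before it. camera_params takes no time and is no camera call.
- ticket.close_job(): hands the job in, once; it reports no verdict.
The state is a dict: "time": time; "joint_positions": joint angles; "dq": joint speeds; "tau": joint torques, N m; "tool_pos": TCP position; "tcp_rot": TCP orientation; "contact_force": force on the tool from outside, world axes, zero at the start; "moment": the same for the moment, N m; "grip_width": finger opening in mm.
Only numpy, scipy, OpenCV 4.12 (cv2) and the standard library are available. Lean on these libraries where they do the work, as an engineer would, in place of code of your own. Each camera call takes 0.05 s, during which the arm holds its last target.

### The job

Load the spring-return inspection tray: lay the long strap and the short plate flat in the slots that fit them and let go of them, with the tray still home against its end block. Then pull the tray out against its spring (it has an upright tab to hold it by) until its pointer stands over the index block on the rail, and finish while still holding it there, since the spring pulls it back as soon as you let go. Both parts must stay flat in their slots; do not shift the index block, and leave the jar and the pliers alone.

Things in the scene. Friction and masses are not known exactly. Their poses are not given: they have to be found in the camera images.
- jig: Fixed dark steel base plate of the jig, 240 x 140 x 10 mm. Origin: centre of its underside, on the desk. Its -x is the tray's pulling direction (about the world's +y, give or take 0.2 rad); its -y side faces the robot. Rails along x at y = +-63 mm, tops 22 mm above the desk; end block and spring drum at the +x end, tops 36 and 41 mm above the desk.
- tray: Grey tray 108 (x) x 110 (y) x 13 mm with two slots 5 mm deep, axes parallel to the jig's. Origin: centre of its underside, 11 mm above the desk, at x = +50 mm of the jig when home. Slides to the jig's -x by up to 95 mm against a spring: 4.8 N at home, 11 N at 80 mm. Slot floors 19 mm, walls' tops 24 mm above the desk.
- long_slot (a point): Centre of the floor of the long slot, 30 mm along the tray's x by 98 mm along the tray's y; 33 mm to +x of the tray's origin. Axes as the tray's.
- short_slot (a point): Centre of the floor of the short slot, 58 mm along the tray's x by 42 mm along the tray's y; 19 mm to -x of the tray's origin. Axes as the tray's.
- tab_top (a point): Middle of the top edge, 74 mm above the desk, of the tray's upright steel pull tab: 12 mm thick along the tray's x, 40 mm wide along its y, free from 20 mm above the desk to its top. It stands on a low tongue, 40 mm in front (-x) of the tray's front edge, 94 mm to -x of the tray's origin. Axes as the tray's.
- pointer_tip (a point): Tip of the tray's pointer, a dark bar 3 mm wide that sticks out of the tray's robot side (-y) over the rail and moves with the tray. Axes as the tray's.
- index_mark (a point): Middle of the top of the index block, 24 mm above the desk: a bright steel block 12 mm long along the jig's x, 20 mm across, with a black centre line, clamped on the robot-side rail by a thumb screw. The pointer passes just above it. It sits 45 to 80 mm to the jig's -x of the pointer's home, different each time. Axes as the jig's.
- strap: Loose aluminium strap, 90 (x) x 22 (y) x 12 mm (z), round ends, two holes; lies flat on the desk, in front or to the right of the jig. Origin: centre of its underside. Goes into the long slot, either way round. About 70 g.
- plate: Loose aluminium plate, 50 (x) x 34 (y) x 12 mm (z), rectangular, five holes; lies flat on the desk, in front or to the right of the jig. Origin: centre of its underside. Goes into the short slot, either way round. About 60 g.
- jar: Bystander: amber screw-lid jar, 45 mm diameter, 52 mm high. Origin: centre of its underside.
- pliers: Bystander: pliers with red handles, 44 (x) x 151 (y) x 10 mm, lying flat left of the jig. Origin: centre of the underside.

How it is judged (in metres and radians):
On the way:
1. the strap lies flat in the long slot and the plate in the short slot, both let go, the tray at home (horizontal distance between strap and long_slot below 0.008 m and z of strap in the frame of long_slot between -0.003 and 0.003 m and angle between each of strap, plate's own z axis and vertical below 0.06 rad and angle between the x axis of strap and the y axis of tray, either way round below 0.25 rad and horizontal distance between plate and short_slot below 0.008 m and z of plate in the frame of short_slot between -0.003 and 0.003 m and angle between the x axis of plate and the x axis of tray, either way round below 0.25 rad and contact force between the fingers and strap below 0.2 N and contact force between the fingers and plate below 0.2 N and linear speed of each of strap, plate below 0.02 m/s and distance of pointer_tip from where it was at the start of the episode below 0.006 m), for 0.2 s.
At the end, for the whole second after the job is handed in: Fingers hold the resting tray (over 2 N, under 10 mm/s), pointer within 6 mm of the index block's centre line; strap and plate lie in their slots (3 mm in height, 8 mm off centre, 0.06 rad tilt, 0.25 rad turn); index block shifted under 4 mm; jar, pliers under 30 mm (x of pointer_tip in the frame of index_mark between -0.006 and 0.006 m and linear speed of tray below 0.01 m/s and contact force between the fingers and tray above 2 N and horizontal distance between strap and long_slot below 0.008 m and z of strap in the frame of long_slot between -0.003 and 0.003 m and angle between each of strap, plate's own z axis and vertical below 0.06 rad and angle between the x axis of strap and the y axis of tray, either way round below 0.25 rad and horizontal distance between plate and short_slot below 0.008 m and z of plate in the frame of short_slot between -0.003 and 0.003 m and angle between the x axis of plate and the x axis of tray, either way round below 0.25 rad and distance of index_mark from where it was at the start of the episode below 0.004 m and distance of each of jar, pliers from where it was at the start of the episode below 0.03 m); the arm keeps its last pose, push and grip.
It fails at once if the index block is shifted by more than 4 mm (distance of index_mark from where it was at the start of the episode above 0.004 m).
It fails at once if the jar or the pliers is pushed by more than 30 mm (distance of any of jar, pliers from where it was at the start of the episode above 0.03 m).
It fails at once if the jar is tipped (angle between jar's own z axis and vertical above 0.5 rad).
It also fails if it takes over 67 s, if anything falls off the work surface, if the arm or the gripper's body presses on something with over 40 N, if the wrist force passes 120 N, or if a joint passes its speed limit or range.

## Working session

There is one attempt and no reset: what is moved stays moved. The work goes in short steps, Python scripts to look and compute and a tool call to move; the robot and the scene stay as the last step left them, time stands still between calls to the robot, and variables do not carry over. Pictures are saved under pics/ and viewed, and the job is handed in when it is done.

Besides the shell and the picture viewer there is one more tool, called as name([rows], argument=value, ...), one row to a line, values as JSON. play_rows: Moves the arm, as the interface text tells. Its arguments: {"type":"object","properties":{"commands":{"type":"array"},"jaw":{"type":"number"}},"required":["commands"]}

```bash
ls; mkdir -p pics; python3 - <<'E'
from plant import status, viewer
import cv2
print(status.get_obs())
for n in ["scene","top","wrist"]:
    print(n,viewer.camera_params(n))
    cv2.imwrite(f"pics/{n}0.png",cv2.cvtColor(viewer.capture(n),cv2.COLOR_RGB2BGR))
E
```

```text
pics
{'time': 0.0, 'joint_positions': array([ 9.80000476e-01,  3.42740909e-01,  1.52502028e+00, -1.16930337e-05,
        1.27541911e+00, -1.46034364e-01]), 'dq': array([-3.44035354e-04,  3.35717526e-05, -1.14701039e-03, -1.10039431e-03,
       -1.21145431e-04, -1.52935258e-03]), 'tau': array([-4.10248185e-05, -4.31236124e+01, -2.44217938e+01,  7.16508483e-02,
        5.60653768e-02, -1.59213514e-04]), 'tool_pos': array([225.79834595, 473.81136371, 404.03417399]), 'tcp_rot': array([-3.14002027e+00, -2.19966213e-04,  2.69683441e+00]), 'contact_force': array([0.76532575, 0.59416592, 0.41552132]), 'moment': array([-0.03225201, -0.02278161,  0.03698324]), 'grip_width': 91.4366362220471}
scene {'fov_y': 43.088083494665696, 'cx': 256.07866769187393, 'cy': 190.83396322505402, 'rvec': array([ 2.21759826, -0.96147815,  0.3621782 ]), 'tvec': array([-333.82678025,  330.52383835,  881.96601119])}
top {'fov_y': 46.41502387911528, 'cx': 257.58589867566997, 'cy': 197.83695406188747, 'rvec': array([ 2.01616262, -2.20238096,  0.24560091]), 'tvec': array([ 45.25139231, 536.8509958 , 910.04393316])}
wrist {'fov_y': 59.00133126563128, 'cx': 253.97746479685804, 'cy': 198.08740989987197, 'T_tool_cam': array([[ 3.09505829e-04, -9.52781203e-01, -3.03657509e-01,
         8.28006751e+01],
       [ 9.99998360e-01,  8.36717716e-04, -1.60609758e-03,
        -5.91477625e-01],
       [ 1.78433520e-03, -3.03656514e-01,  9.52779900e-01,
         2.01554128e+01],
       [ 0.00000000e+00,  0.00000000e+00,  0.00000000e+00,
         1.00000000e+00]])}
```

View pics/scene0.png

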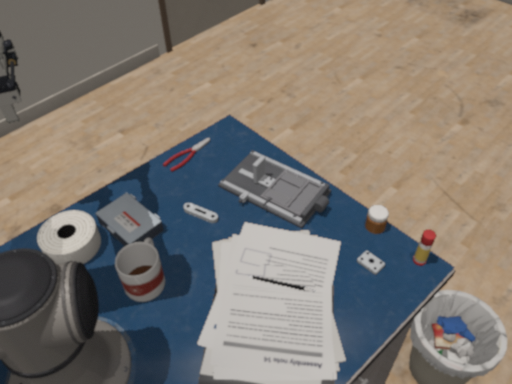

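View pics/top0.png

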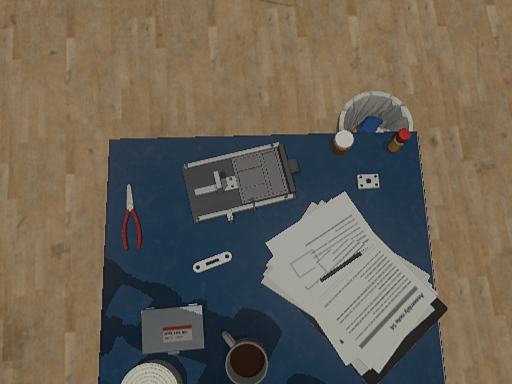

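View pics/wrist0.png

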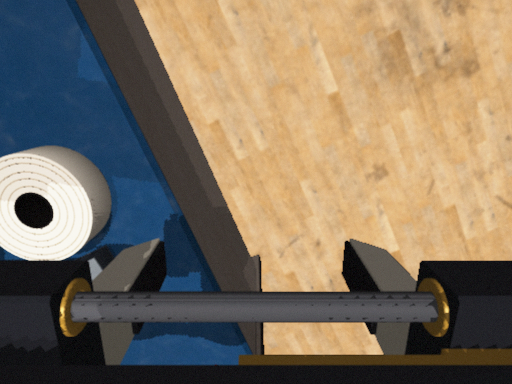

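The jig is around (240,180) in the top view, strap (212,262), plate (368,181), jar (343,142), pliers (131,215). Now I'll set up helpers and measure from top view.

```bash
cat > h.py <<'E'
import numpy as np, cv2
from scipy.spatial.transform import Rotation as R
from plant import status, viewer
def K(p):
    f=192/np.tan(np.radians(p['fov_y'])/2); return np.array([[f,0,p['cx']],[0,f,p['cy']],[0,0,1]])
def pose(name,obs=None):
    p=viewer.camera_params(name)
    if name=='wrist':
        obs=obs or status.get_obs()
        T=np.eye(4);T[:3,:3]=R.from_euler('xyz',obs['tcp_rot']).as_matrix();T[:3,3]=obs['tool_pos']
        M=T@p['T_tool_cam']; return K(p),M[:3,:3],M[:3,3]
    r=cv2.Rodrigues(np.array(p['rvec']))[0]
    return K(p),r.T,-r.T@np.array(p['tvec'])
def ray(cam,uv,z):
    k,Rc,c=cam; uv=np.atleast_2d(uv).astype(float)
    d=(Rc@np.linalg.inv(k)@np.c_[uv,np.ones(len(uv))].T).T
    return c+d*((z-c[2])/d[:,2])[:,None]
def proj(cam,X):
    k,Rc,c=cam; x=(k@Rc.T@(np.atleast_2d(X)-c).T).T; return x[:,:2]/x[:,2:]
def grab(name,fn):
    cam=pose(name); im=viewer.capture(name); im=cv2.cvtColor(im,cv2.COLOR_RGB2BGR); cv2.imwrite(f'pics/{fn}.png',im); np.savez(f'pics/{fn}.npz',k=cam[0],R=cam[1],c=cam[2]); return im,cam
def load(fn):
    d=np.load(f'pics/{fn}.npz'); return cv2.imread(f'pics/{fn}.png'),(d['k'],d['R'],d['c'])
E
python3 - <<'E'
from h import *
cam=pose('top'); im=cv2.imread('pics/top0.png')
print(cam[2])
for n,uv,z in [('strap',(212,262),12),('plate',(368,181),12),('jar',(343,137),52),('pliers',(131,215),5),('tab',(217,181),74),('ptr',(255,205),24),('idx',(229,215),24),('mug',(246,360),80),('pen',(403,138),40)]:
    print(n,ray(cam,uv,z)[0].round(1), )
c=cv2.resize(im[130:280,170:400],None,fx=3.4,fy=3.4,interpolation=cv2.INTER_CUBIC);cv2.imwrite('pics/topc.png',c)
E
```

```text
[ 329.00387      19.30664041 1004.89817775]
strap [413.9 109.4  12. ]
plate [ 566.4 -259.    12. ]
jar [ 663.1 -206.2   52. ]
pliers [536.2 285.8   5. ]
tab [580.   81.6  74. ]
ptr [530.7   4.2  24. ]
idx [513.1  63.8  24. ]
mug [212.1  49.6  80. ]
pen [ 653. -345.   40.]
```

View pics/topc.png

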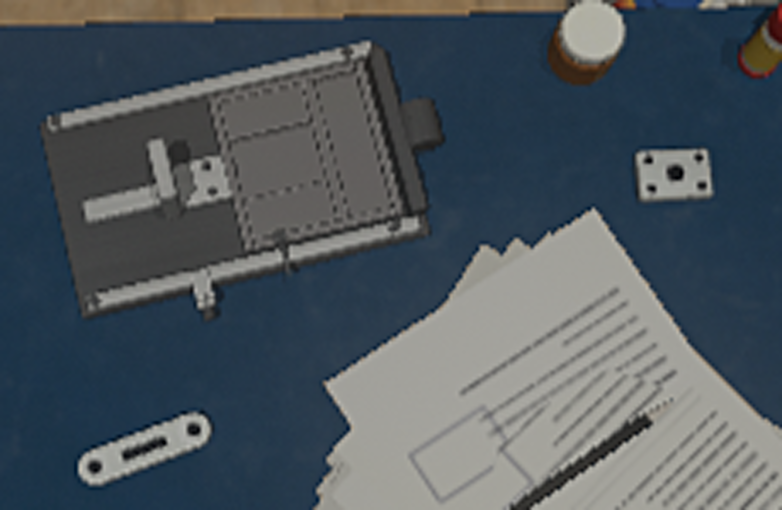

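```bash
python3 - <<'E'
from h import *
cam=pose('top'); im=cv2.imread('pics/top0.png'); np.savez('pics/top0.npz',k=cam[0],R=cam[1],c=cam[2])
S=8
def seg(name,box,z=12):
    x0,y0,x1,y1=box
    c=cv2.resize(im[y0:y1,x0:x1],None,fx=S,fy=S,interpolation=cv2.INTER_CUBIC)
    m=((c[:,:,2]>90)).astype(np.uint8)
    cs,_=cv2.findContours(m,cv2.RETR_EXTERNAL,cv2.CHAIN_APPROX_NONE)
    ct=max(cs,key=cv2.contourArea)[:,0,:].astype(float)
    uv=(ct+.5)/S-.5+[x0,y0]
    P=ray(cam,uv,z)[:,:2].astype(np.float32)
    (cx,cy),(w,h),a=cv2.minAreaRect(P)
    b=cv2.boxPoints(((cx,cy),(w,h),a)); e=b[1]-b[0] if np.linalg.norm(b[1]-b[0])>np.linalg.norm(b[2]-b[1]) else b[2]-b[1]
    print(name,round(cx,1),round(cy,1),round(w,1),round(h,1),'long axis ang',np.arctan2(e[1],e[0])%np.pi)
seg('strap',(185,245,240,280)); seg('plate',(350,168,388,196))
# crop coords -> world
def cr(x,y): return [(x+.5)/3.4-.5+170,(y+.5)/3.4-.5+130]
for n,uv,z in [('farrailL',(55,121),22),('farrailR',(368,45),22),('nearrailL',(92,303),22),('nearrailR',(420,222),22),('baseTL',(44,122),10),('baseBL',(84,315),10),('traycornFL',(212,100),24),('NL',(247,248),24),('NR',(396,217),24),('FR',(360,68),24),('idx',(204,285),24),('ptr',(289,270),24),('tabt',(150,142),74),('tabb',(168,197),74)]:
    print(n,ray(cam,cr(*uv),z)[0].round(1))
E
```

```text
strap 415.0 109.4 23.8 89.8 long axis ang 1.8460389
plate 567.1 -258.6 49.6 34.7 long axis ang 1.5306717
farrailL [637.4 153.5  22. ]
farrailR [672.5 -61.3  22. ]
nearrailL [511.3 136.1  22. ]
nearrailR [546.6 -83.5  22. ]
baseTL [641.1 162.6  10. ]
baseBL [506.  143.2  10. ]
traycornFL [642.2  47.2  24. ]
NL [538.7  32.   24. ]
NR [550.9 -67.9  24. ]
FR [656.  -54.2  24. ]
idx [516.5  62.1  24. ]
ptr [521.5   5.8  24. ]
tabt [601.9  87.1  74. ]
tabb [565.1  78.3  74. ]
```

```bash
cat >> h.py <<'E'
import json
def plan(tgt,psi,vmax=45,tw=8,rnd=1,start=None,nmin=1):
    o=status.get_obs(); e=o['tcp_rot']
    p=np.array(o['tool_pos'],float); y=e[2]
    M0=R.from_euler('xyz',e).as_matrix(); tgt=np.array(tgt,float)
    dy=(psi-y+np.pi)%(2*np.pi)-np.pi
    if start is not None: p=np.array(start[:3]);
    n=max(nmin,int(np.ceil(np.linalg.norm(tgt-p)/vmax)),int(np.ceil(abs(np.degrees(dy))/tw)))
    rows=[];done=0.
    tot=-np.degrees(dy)
    for i in range(n):
        g=p+(tgt-p)/(n-i)
        M=R.from_euler('z',0).as_matrix()@R.from_euler('xyz',[np.pi,0,y-np.radians(0)]).as_matrix()
        d=np.round(M.T@(g-p),rnd); p=p+M@d
        t=round((tot-done)/(n-i),1); done+=t; y-=np.radians(t)
        rows.append({"offset":[round(x/1000,5) for x in d],"twist":t})
    for i in range(0,n,5): print(json.dumps(rows[i:i+5]))
    print('end',p.round(1),round(y,3),'rows',n)
E
python3 -c "
from h import *
plan((630,55,404),3.303)"
```

```text
[{"offset": [-0.0419, -0.0157, 0.0], "twist": -2.7}, {"offset": [-0.0411, -0.0177, 0.0], "twist": -2.7}, {"offset": [-0.0403, -0.0196, 0.0], "twist": -2.7}, {"offset": [-0.0393, -0.0215, 0.0], "twist": -2.7}, {"offset": [-0.0382, -0.0233, 0.0], "twist": -2.7}]
[{"offset": [-0.0371, -0.0251, 0.0], "twist": -2.7}, {"offset": [-0.0359, -0.0268, 0.0], "twist": -2.6}, {"offset": [-0.0346, -0.0284, 0.0], "twist": -2.7}, {"offset": [-0.0333, -0.03, 0.0], "twist": -2.6}, {"offset": [-0.0319, -0.0314, 0.0001], "twist": -2.7}]
[{"offset": [-0.0303, -0.0329, 0.0], "twist": -2.6}, {"offset": [-0.0288, -0.0342, 0.0001], "twist": -2.7}, {"offset": [-0.0272, -0.0356, 0.0], "twist": -2.6}]
end [630.  55. 404.] 3.303 rows 13
```

play_rows([
  {"offset": [-0.042, -0.016, 0.0], "twist": -2.7},
  {"offset": [-0.041, -0.018, 0.0], "twist": -2.7},
  {"offset": [-0.04, -0.02, 0.0], "twist": -2.7},
  {"offset": [-0.039, -0.021, 0.0], "twist": -2.7},
  {"offset": [-0.038, -0.023, 0.0], "twist": -2.7},
])

```text
time: 0.65
tool_pos: [381.2, 311.4, 404.6]
tcp_rot: [-3.142, -0.0, 2.935]
contact_force: [0.8, 0.6, 0.1]
grip_width: 91.6
```

play_rows([
  {"offset": [-0.037, -0.025, 0.0], "twist": -2.7},
  {"offset": [-0.036, -0.027, 0.0], "twist": -2.6},
  {"offset": [-0.035, -0.028, 0.0], "twist": -2.7},
  {"offset": [-0.033, -0.03, 0.0], "twist": -2.6},
  {"offset": [-0.032, -0.031, 0.0], "twist": -2.7},
])

```text
time: 1.15
tool_pos: [537.0, 150.8, 404.5]
tcp_rot: [3.141, -0.0, -3.117]
contact_force: [0.5, 1.3, -0.3]
grip_width: 91.8
```

play_rows([
  {"offset": [-0.03, -0.033, 0.0], "twist": -2.6},
  {"offset": [-0.029, -0.034, 0.0], "twist": -2.7},
  {"offset": [-0.027, -0.036, 0.0], "twist": -2.6},
  {"offset": [0, 0, 0], "twist": 0},
  {"offset": [0, 0, 0], "twist": 0},
])

```text
time: 1.65
tool_pos: [629.3, 54.7, 403.6]
tcp_rot: [3.141, -0.002, -2.983]
contact_force: [-0.5, 0.3, 0.6]
grip_width: 92.0
```

```bash
python3 -c "
from h import *
o=status.get_obs();print(o['time'],o['tool_pos'],o['tcp_rot'],o['dq'].round(3))
grab('wrist','w1');grab('scene','s1')
im=cv2.imread('pics/s1.png');cv2.imwrite('pics/s1c.png',cv2.resize(im[60:310,150:420],None,fx=2.4,fy=2.4,interpolation=cv2.INTER_CUBIC))
"
```

```text
1.65 [629.26610236  54.70564568 403.63619928] [ 3.14077930e+00 -1.81712014e-03 -2.98305740e+00] [ 0.037 -0.029  0.028  0.005  0.002  0.004]
```

View pics/w1.png

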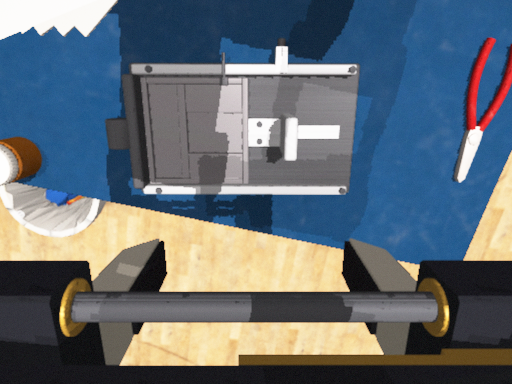

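View pics/s1c.png

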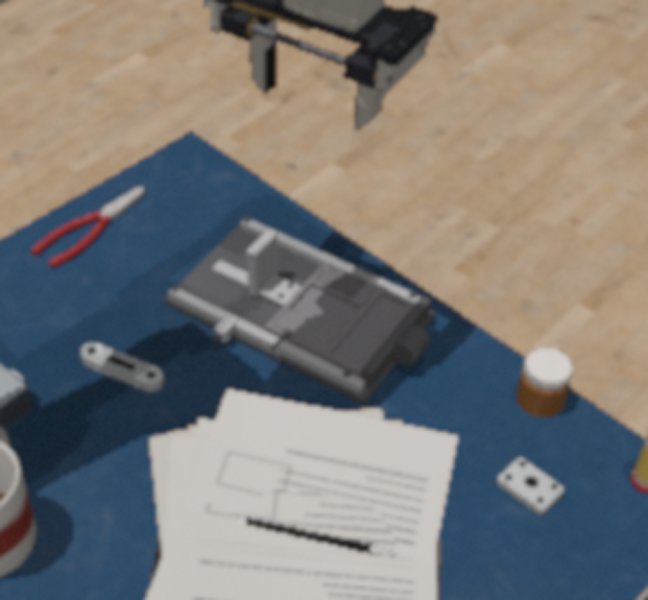

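```bash
python3 -c "
from h import *
im,_=load('w1')
c=im[35:205,100:365];cv2.imwrite('pics/w1c.png',cv2.resize(c,None,fx=3,fy=3,interpolation=cv2.INTER_CUBIC))
"
```

```text
(no output)
```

View pics/w1c.png

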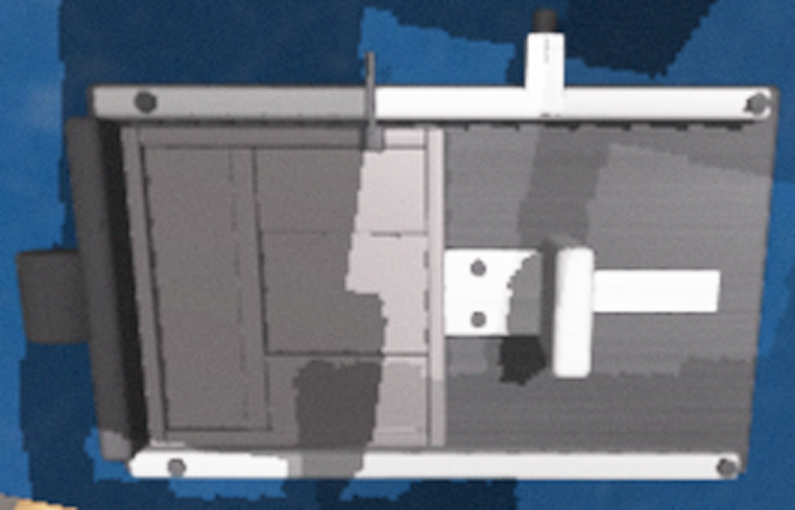

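```bash
python3 - <<'E'
from h import *
im,cam=load('w1')
jx=np.array([.161,-.987]);jx/=np.linalg.norm(jx)
def W(x,y,z): return ray(cam,[100+(x+.5)/3-.5,35+(y+.5)/3-.5],z)[0][:2]
pts=dict(nrL=(92,88,22),nrR=(776,88,22),frL=(132,476,22),frR=(740,476,22),baseTR=(776,90,10),baseBR=(744,470,10),
 tNF=(443,128,24),tFF=(443,446,24),tNH=(122,128,24),tFH=(152,446,24),
 lsNH=(142,148,24),lsNF=(232,148,24),lsFH=(167,428,24),lsFF=(250,428,24),
 ssNF=(425,232,24),ssNH=(264,232,24),ssFF=(425,353,24),ssFH=(268,353,24),
 tabA=(554,250,74),tabB=(593,250,74),tabC=(553,376,74),tabD=(590,376,74),idx0=(527,35,24),idx1=(563,35,24),idxn=(545,112,24),ptr=(371,55,24.5),ptrb=(372,120,24.5),
 blkL=(68,118,36),blkR=(100,118,36),blkL2=(104,455,36),blkR2=(130,455,36))
P={k:W(*v) for k,v in pts.items()}
a=[P['nrR']-P['nrL'],P['frR']-P['frL'],]
for d in a: print('ang',np.arctan2(-d[1],-d[0]),np.linalg.norm(d))
th=np.mean([np.arctan2(-d[1],-d[0]) for d in a]); print('th',th)
jx=np.array([np.cos(th),np.sin(th)]);jy=np.array([-jx[1],jx[0]])
c=(P['nrL']+P['nrR']+P['frL']+P['frR'])/4
print('c',c)
for k,p in P.items(): print(k,p.round(1),'jig',((p-c)@jx).round(1),((p-c)@jy).round(1))
E
```

```text
ang -1.411989964841507 226.5401380561986
ang -1.41179827578472 225.48664688104026
th -1.4118941203131135
c [589.79959931  37.8884387 ]
nrL [541.4 -84.4] jig 113.1 -67.1
nrR [505.6 139.3] jig -113.5 -67.1
frL [673.9 -63. ] jig 113.0 67.1
frR [638.2 159.6] jig -112.5 67.1
baseTR [504.9 142.7] jig -117.0 -67.3
baseBR [638.7 164.5] jig -117.3 68.3
tNF [535.5  32.4] jig -3.2 -54.5
tFF [643.7  49.1] jig -2.5 55.0
tNH [552.4 -73.2] jig 103.8 -54.5
tFH [660.6 -55.9] jig 103.8 55.0
lsNH [557.7 -66.2] jig 97.7 -48.2
lsNF [552.9 -36.4] jig 67.5 -48.2
lsFH [652.9 -51. ] jig 97.8 48.3
lsFF [648.2 -21.2] jig 67.6 48.3
ssNF [569.7  31.4] jig 3.2 -20.9
ssNH [578.4 -23.1] jig 58.4 -20.9
ssFF [611.   37.6] jig 3.7 20.9
ssFH [619.8 -17.5] jig 59.5 20.9
tabA [565.6  71.3] jig -36.9 -18.6
tabB [563.8  82.8] jig -48.4 -18.6
tabC [602.9  78. ] jig -37.6 19.3
tabD [601.1  89.3] jig -49.0 19.3
idx0 [503.  55.] jig -30.6 -83.0
idx1 [501.2  66.5] jig -42.3 -83.0
idxn [525.2  65. ] jig -37.0 -59.5
ptr [517.    5.8] jig 20.2 -76.9
ptrb [536.7   8.8] jig 20.4 -57.0
blkL [551.9 -86.7] jig 117.0 -57.1
blkR [550.3 -76.5] jig 106.7 -57.1
blkL2 [662.8 -69.3] jig 117.4 55.1
blkR2 [661.3 -60.2] jig 108.1 55.1
```

```bash
python3 -c "
from h import *
plan((431,52,330),1.846)"
```

```text
[{"offset": [0.0178, 0.0025, 0.0068], "twist": 7.6}, {"offset": [0.018, 0.0001, 0.0068], "twist": 7.6}, {"offset": [0.0178, -0.0023, 0.0068], "twist": 7.6}, {"offset": [0.0174, -0.0046, 0.0068], "twist": 7.6}, {"offset": [0.0166, -0.0068, 0.0068], "twist": 7.6}]
[{"offset": [0.0155, -0.009, 0.0067], "twist": 7.6}, {"offset": [0.0142, -0.0109, 0.0068], "twist": 7.6}, {"offset": [0.0126, -0.0127, 0.0067], "twist": 7.6}, {"offset": [0.0109, -0.0143, 0.0068], "twist": 7.6}, {"offset": [0.0089, -0.0156, 0.0067], "twist": 7.5}]
[{"offset": [0.0067, -0.0167, 0.0068], "twist": 7.6}]
end [431.  52. 330.] -4.438 rows 11
```

play_rows([
  {"offset": [0.018, 0.0025, 0.007], "twist": 7.6},
  {"offset": [0.018, 0.0, 0.007], "twist": 7.6},
  {"offset": [0.018, -0.0025, 0.007], "twist": 7.6},
  {"offset": [0.0174, -0.0046, 0.007], "twist": 7.6},
  {"offset": [0.0166, -0.0068, 0.007], "twist": 7.6},
])

```text
time: 2.25
tool_pos: [537.0, 54.7, 370.0]
tcp_rot: [3.141, 0.0, 2.636]
contact_force: [0.1, -0.0, 0.0]
grip_width: 91.6
```

play_rows([
  {"offset": [0.0155, -0.009, 0.0067], "twist": 7.6},
  {"offset": [0.0142, -0.0109, 0.0067], "twist": 7.6},
  {"offset": [0.0126, -0.0127, 0.0067], "twist": 7.6},
  {"offset": [0.0109, -0.0143, 0.0067], "twist": 7.6},
  {"offset": [0.0089, -0.0156, 0.0067], "twist": 7.5},
])

```text
time: 2.75
tool_pos: [447.4, 52.6, 336.5]
tcp_rot: [3.141, 0.0, 1.974]
contact_force: [-0.3, 0.5, 0.5]
grip_width: 92.0
```

play_rows([
  {"offset": [0.0067, -0.0167, 0.0067], "twist": 7.6},
  {"offset": [0, 0, 0], "twist": 0},
  {"offset": [0, 0, 0], "twist": 0},
])

```text
time: 3.05
tool_pos: [431.1, 51.7, 330.3]
tcp_rot: [3.14, 0.0, 1.85]
contact_force: [0.1, -0.3, 0.9]
grip_width: 92.2
```

```bash
python3 -c "
from h import *
o=status.get_obs();print(o['time'],o['tool_pos'],o['tcp_rot'],o['dq'].round(3))
im,cam=grab('wrist','w2')
"
```

```text
3.05 [431.12328348  51.65812746 330.29592586] [3.13983902e+00 4.24504520e-04 1.84985158e+00] [-0.009  0.015 -0.031  0.001 -0.002 -0.001]
```

View pics/w2.png

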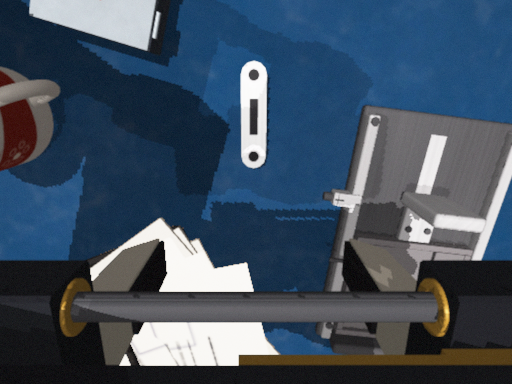

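The strap is upright at about (254,115), aligned with the tool. Measuring it here.

```bash
cat >> h.py <<'E'
def seg(im,cam,box,z=12,S=8,thr=110):
    x0,y0,x1,y1=box
    c=cv2.resize(im[y0:y1,x0:x1],None,fx=S,fy=S,interpolation=cv2.INTER_CUBIC)
    m=((c[:,:,2]>thr)).astype(np.uint8)
    cs,_=cv2.findContours(m,cv2.RETR_EXTERNAL,cv2.CHAIN_APPROX_NONE)
    ct=max(cs,key=cv2.contourArea)[:,0,:].astype(float)
    uv=(ct+.5)/S-.5+[x0,y0]
    P=ray(cam,uv,z)[:,:2].astype(np.float32)
    (cx,cy),(w,h),a=cv2.minAreaRect(P)
    b=cv2.boxPoints(((cx,cy),(w,h),a)); e=b[1]-b[0] if np.linalg.norm(b[1]-b[0])>np.linalg.norm(b[2]-b[1]) else b[2]-b[1]
    print('rect',round(cx,1),round(cy,1),round(w,1),round(h,1),'long axis ang',(np.arctan2(e[1],e[0])%np.pi).round(3)); return cx,cy
E
python3 -c "
from h import *
im,cam=load('w2')
seg(im,cam,(225,50,285,180),12);seg(im,cam,(225,50,285,180),12,thr=150)
plan((415,109.4,230),1.846)"
```

```text
rect 413.6 109.1 22.8 90.3 long axis ang 1.848
rect 413.6 109.2 22.4 89.8 long axis ang 1.847
[{"offset": [0.0201, -0.0, 0.0335], "twist": 0.1}, {"offset": [0.0201, -0.0001, 0.0334], "twist": 0.0}, {"offset": [0.0201, -0.0001, 0.0335], "twist": 0.1}]
end [415.  109.4 230. ] 1.846 rows 3
```

play_rows([
  {"offset": [0.015, 0.0, 0.036], "twist": 0},
  {"offset": [0.015, 0, 0.036], "twist": 0},
  {"offset": [0.015, 0, 0.036], "twist": 0},
  {"offset": [0.015, -0.001, 0.02], "twist": 0},
  {"offset": [0, 0, 0], "twist": 0},
], jaw=80)

```text
time: 3.6
tool_pos: [413.4, 109.6, 199.5]
tcp_rot: [-3.137, -0.001, 1.849]
contact_force: [0.0, -0.1, 0.1]
grip_width: 63.9
```

play_rows([
  {"offset": [0, 0, 0.01], "twist": 0},
  {"offset": [0, 0, 0.0065], "twist": 0},
  {"offset": [0, 0, 0], "twist": 0},
  {"offset": [0, 0, 0], "twist": 0},
])

```text
time: 4.0
tool_pos: [414.4, 108.0, 185.5]
tcp_rot: [3.141, 0.0, 1.845]
contact_force: [0.5, -0.7, -0.3]
grip_width: 63.1
```

```bash
python3 -c "
from h import *
o=status.get_obs();print(o['time'],o['tool_pos'],o['tcp_rot'],o['dq'].round(3),o['grip_width'])
im,cam=grab('wrist','w3')
"
```

```text
4.0 [414.37531031 108.03786148 185.45138697] [3.14053293e+00 1.57539424e-04 1.84456490e+00] [ 0.001 -0.005  0.     0.001  0.     0.003] 63.13857397155908
```

View pics/w3.png

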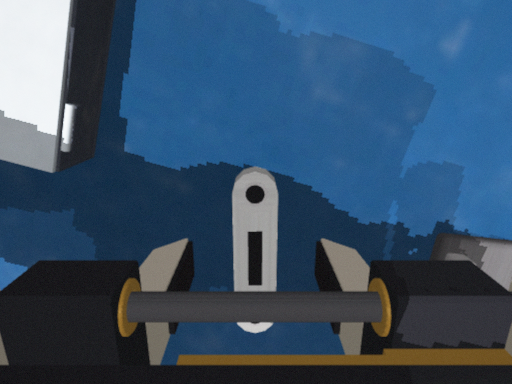

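play_rows([
  {"offset": [0, 0, 0], "twist": 0},
  {"offset": [0, 0, 0], "twist": 0},
  {"offset": [0, 0, 0], "twist": 0},
  {"offset": [0, 0, 0], "twist": 0},
  {"offset": [0, 0, 0], "twist": 0},
], jaw=255)

```text
time: 4.55
tool_pos: [413.9, 108.4, 185.1]
tcp_rot: [3.141, -0.0, 1.845]
contact_force: [0.2, 0.1, 0.2]
grip_width: 27.6
```

play_rows([
  {"offset": [0, 0, 0], "twist": 0},
  {"offset": [0, 0, -0.02], "twist": 0},
  {"offset": [0, 0, -0.03], "twist": 0},
  {"offset": [0, 0, 0], "twist": 0},
  {"offset": [0, 0, 0], "twist": 0},
])

```text
time: 5.05
tool_pos: [413.9, 108.5, 235.3]
tcp_rot: [3.14, 0.0, 1.845]
contact_force: [-0.3, 0.2, -1.0]
grip_width: 21.1
```

```bash
python3 -c "
from h import *
o=status.get_obs();print(o['time'],o['tool_pos'],o['tcp_rot'],o['dq'].round(3),o['grip_width'])
im,cam=grab('wrist','w4')
"
```

```text
5.05 [413.92636133 108.45231157 235.25360659] [3.14026791e+00 1.93024827e-04 1.84516567e+00] [ 0.001  0.028  0.02   0.    -0.005 -0.002] 21.104296570065028
```

View pics/w4.png

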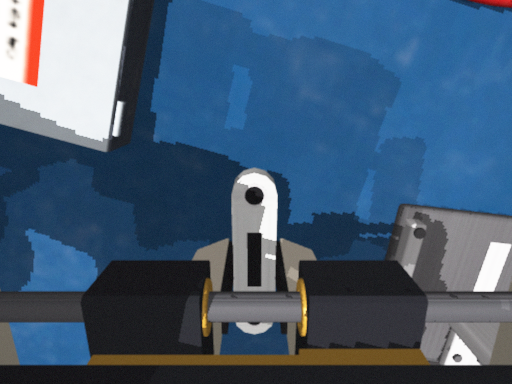

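```bash
python3 -c "
from h import *
im,cam=load('w4')
for z in (61,62.5):
  a=ray(cam,[254,169],z)[0];b=ray(cam,[254.5,333],z)[0]
  m=(a+b)/2;print(a.round(1),b.round(1),m.round(1),np.linalg.norm(a-b))
  d=(m-np.array([413.9,108.45,0]))[:2];ps=1.845
  print('tool off',d@[np.cos(ps),np.sin(ps)],d@[np.sin(ps),-np.cos(ps)])
from numpy import *
P=proj(cam,[[413,108,61]]);print(P)
for psi in (3.300,0.158):
  u=array([cos(psi),sin(psi)]);print(psi,array([602.9,-43.9])-1*u)
plan((603.8,-43.7,300),3.300,vmax=45)
"
```

```text
[400.7 153.7  61. ] [425.8  65.6  61. ] [413.3 109.6  61. ] 91.58801552263577
tool off 1.3015582072751286 -0.2662556354221632
[400.6 154.   62.5] [425.5  66.8  62.5] [413.1 110.4  62.5] 90.69640533973617
tool off 2.0901071690340793 -0.26801888817974284
[[252.84301616 260.32885539]]
3.3 [603.88747977 -43.74225431]
0.158 [601.91245605 -44.05734343]
[{"offset": [-0.018, 0.0129, -0.0059], "twist": -7.6}, {"offset": [-0.0195, 0.0104, -0.0059], "twist": -7.6}, {"offset": [-0.0207, 0.0077, -0.006], "twist": -7.6}, {"offset": [-0.0216, 0.0049, -0.0059], "twist": -7.6}, {"offset": [-0.0221, 0.002, -0.006], "twist": -7.6}]
[{"offset": [-0.0221, -0.0009, -0.0059], "twist": -7.6}, {"offset": [-0.0218, -0.0038, -0.006], "twist": -7.6}, {"offset": [-0.0211, -0.0067, -0.0059], "twist": -7.5}, {"offset": [-0.0201, -0.0094, -0.006], "twist": -7.6}, {"offset": [-0.0186, -0.012, -0.0059], "twist": -7.5}]
[{"offset": [-0.0169, -0.0142, -0.006], "twist": -7.6}]
end [603.8 -43.7 300. ] 3.301 rows 11
```

play_rows([
  {"offset": [-0.018, 0.0129, -0.006], "twist": -7.6},
  {"offset": [-0.0195, 0.0104, -0.006], "twist": -7.6},
  {"offset": [-0.0207, 0.0077, -0.006], "twist": -7.6},
  {"offset": [-0.0216, 0.0049, -0.006], "twist": -7.6},
  {"offset": [-0.0221, 0.002, -0.006], "twist": -7.6},
])

```text
time: 5.6
tool_pos: [500.6, 38.6, 263.8]
tcp_rot: [-3.14, -0.002, 2.514]
contact_force: [0.6, 0.7, 0.1]
grip_width: 21.5
```

play_rows([
  {"offset": [-0.0221, -0.0009, -0.006], "twist": -7.6},
  {"offset": [-0.0218, -0.0038, -0.006], "twist": -7.6},
  {"offset": [-0.0211, -0.0067, -0.006], "twist": -7.5},
  {"offset": [-0.0201, -0.0094, -0.006], "twist": -7.6},
  {"offset": [-0.0186, -0.012, -0.006], "twist": -7.5},
])

```text
time: 6.1
tool_pos: [587.2, -30.5, 293.3]
tcp_rot: [3.141, -0.003, -3.11]
contact_force: [-0.3, -0.3, -0.4]
grip_width: 21.2
```

play_rows([
  {"offset": [-0.0169, -0.0142, 0], "twist": -7.6},
  {"offset": [0, 0, 0], "twist": 0},
  {"offset": [0, 0, 0], "twist": 0},
])

```text
time: 6.4
tool_pos: [603.6, -43.7, 293.1]
tcp_rot: [3.14, -0.003, -2.985]
contact_force: [-1.2, 0.5, -0.7]
grip_width: 21.1
```

```bash
python3 -c "
from h import *
o=status.get_obs();print(o['time'],o['tool_pos'],o['tcp_rot'],o['dq'].round(3),o['grip_width'])
grab('wrist','w5')
plan((604.1,-43.7,230),3.300)
"
```

```text
6.4 [603.63373974 -43.7265909  293.12177509] [ 3.14009442 -0.00321615 -2.98516317] [ 0.013 -0.019  0.019  0.001  0.003  0.006] 21.138366379129423
[{"offset": [-0.0003, -0.0002, 0.0317], "twist": -0.0}, {"offset": [-0.0003, -0.0003, 0.0317], "twist": -0.1}]
end [604.1 -43.7 230. ] -2.983 rows 2
```

View pics/w5.png

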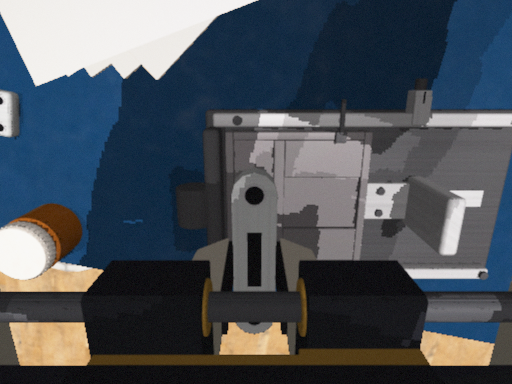

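play_rows([
  {"offset": [-0.0003, -0.0002, 0.03], "twist": 0},
  {"offset": [-0.0003, 0, 0.025], "twist": 0},
  {"offset": [0, 0, 0.015], "twist": 0},
  {"offset": [0, 0, 0], "twist": 0},
  {"offset": [0, 0, 0], "twist": 0},
])

```text
time: 6.95
tool_pos: [604.4, -43.2, 225.1]
tcp_rot: [3.141, -0.001, -2.983]
contact_force: [-0.5, -0.3, -0.6]
grip_width: 21.3
```

```bash
python3 -c "
from h import *
o=status.get_obs();print(o['time'],o['tool_pos'],o['tcp_rot'],o['dq'].round(3),o['grip_width'])
grab('wrist','w6');im,_=grab('scene','s6');cv2.imwrite('pics/s6c.png',cv2.resize(im[120:260,190:370],None,fx=4.2,fy=4.2,interpolation=cv2.INTER_CUBIC))
"
```

```text
6.95 [604.39523598 -43.2444103  225.05736977] [ 3.14116570e+00 -7.14649756e-04 -2.98270370e+00] [-0.003 -0.019 -0.024 -0.001  0.    -0.005] 21.276476567167144
```

View pics/w6.png

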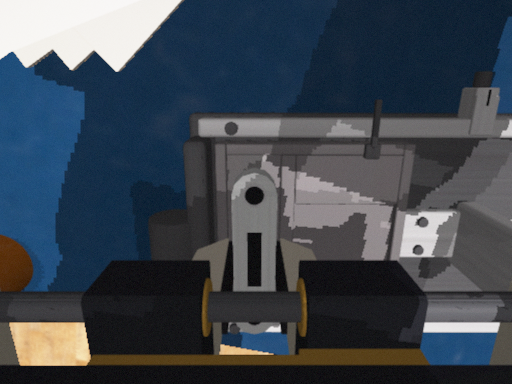

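View pics/s6c.png

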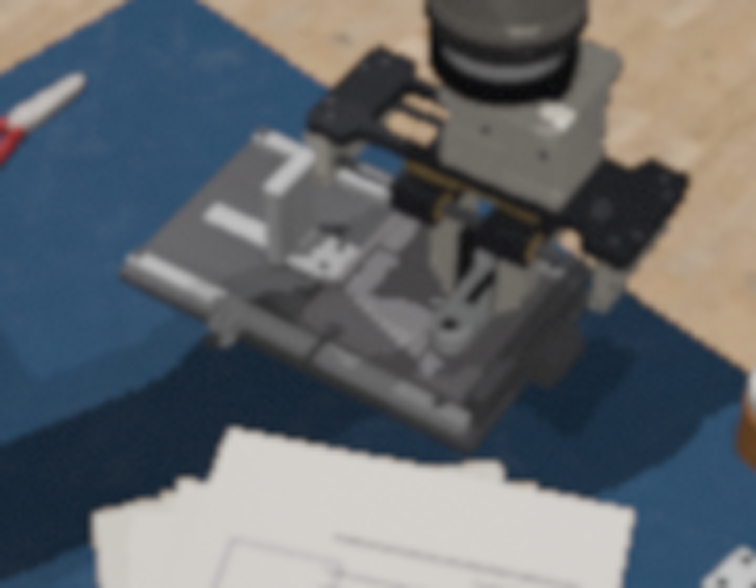

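play_rows([
  {"offset": [0, 0.001, 0.007], "twist": 0},
  {"offset": [0, 0, 0.003], "twist": 0},
  {"offset": [0, 0, 0], "twist": 0},
])

```text
time: 7.35
tool_pos: [604.3, -42.7, 214.6]
tcp_rot: [3.141, -0.001, -2.983]
contact_force: [0.1, 0.1, -1.1]
grip_width: 21.4
```

play_rows([
  {"offset": [0, 0, 0.003], "twist": 0},
  {"offset": [0, 0, 0], "twist": 0},
])

```text
time: 7.55
tool_pos: [604.4, -42.8, 211.7]
tcp_rot: [3.141, -0.0, -2.983]
contact_force: [-0.6, 0.6, -1.4]
grip_width: 21.5
```

```bash
python3 -c "
from h import *
o=status.get_obs();print(o['time'],o['tool_pos'],o['tcp_rot'],o['contact_force'])
im,_=grab('wrist','w7');cv2.imwrite('pics/w7c.png',cv2.resize(im[130:300,170:330],None,fx=4,fy=3.5,interpolation=cv2.INTER_CUBIC))
"
```

```text
7.55 [604.42993889 -42.79675905 211.68316059] [ 3.14133023e+00 -4.49515471e-04 -2.98259912e+00] [-0.56702103  0.56341249 -1.44500006]
```

View pics/w7c.png

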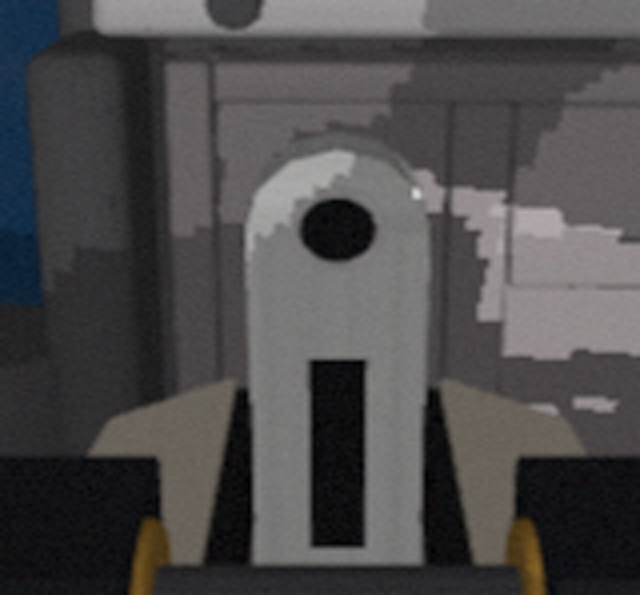

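play_rows([
  {"offset": [0, 0, 0.003], "twist": 0},
  {"offset": [0, 0, 0], "twist": 0},
])

```text
time: 7.8
tool_pos: [604.4, -42.8, 208.6]
tcp_rot: [3.141, -0.0, -2.983]
contact_force: [-0.4, -0.3, -1.4]
grip_width: 21.4
```

play_rows([
  {"offset": [0, 0, 0.002], "twist": 0},
  {"offset": [0, 0, 0], "twist": 0},
])

```text
time: 8.0
tool_pos: [604.4, -42.8, 206.8]
tcp_rot: [3.141, -0.0, -2.983]
contact_force: [-0.5, 0.8, -1.5]
grip_width: 21.5
```

play_rows([
  {"offset": [0, 0, 0.0015], "twist": 0},
  {"offset": [0, 0, 0], "twist": 0},
])

```text
time: 8.2
tool_pos: [604.5, -42.8, 205.3]
tcp_rot: [3.141, -0.0, -2.983]
contact_force: [-0.2, -0.5, -0.9]
grip_width: 21.4
```

play_rows([
  {"offset": [0, 0, 0], "twist": 0},
  {"offset": [0, 0, 0], "twist": 0},
  {"offset": [0, 0, 0], "twist": 0},
], jaw=178)

```text
time: 8.5
tool_pos: [604.5, -42.3, 205.7]
tcp_rot: [3.141, 0.0, -2.983]
contact_force: [0.4, 3.4, 0.6]
grip_width: 27.9
```

```bash
python3 -c "
from h import *
o=status.get_obs();print(o['time'],o['tool_pos'],o['tcp_rot'],o['contact_force'])
im,_=grab('wrist','w8');cv2.imwrite('pics/w8c.png',cv2.resize(im[130:350,170:330],None,fx=3.5,fy=2.7,interpolation=cv2.INTER_CUBIC))
"
```

```text
8.5 [604.49863388 -42.346891   205.65379741] [ 3.14078640e+00  1.70153380e-04 -2.98250706e+00] [0.41759715 3.39756292 0.59755918]
```

View pics/w8c.png

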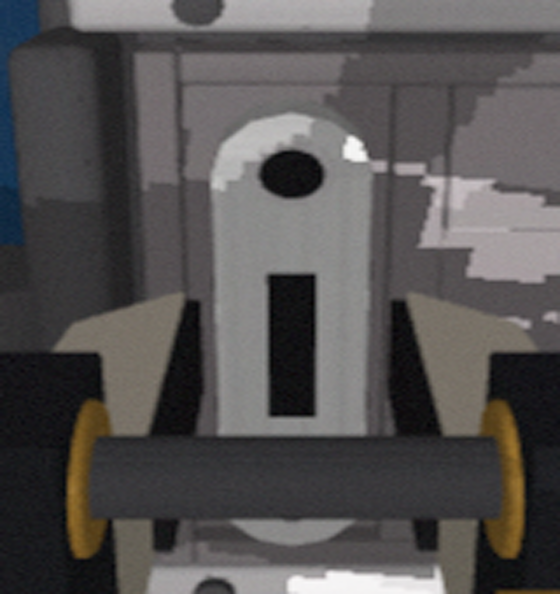

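play_rows([
  {"offset": [0, 0.0005, -0.015], "twist": 0},
  {"offset": [0, 0, -0.035], "twist": 0},
  {"offset": [-0.02, 0, -0.035], "twist": 0},
  {"offset": [-0.03, 0, -0.03], "twist": 0},
  {"offset": [-0.015, 0, -0.01], "twist": 0},
])

```text
time: 9.05
tool_pos: [670.5, -32.1, 335.2]
tcp_rot: [-3.139, 0.008, -2.982]
contact_force: [0.6, 0.2, 0.1]
grip_width: 27.8
```

play_rows([
  {"offset": [0, 0, 0], "twist": 0},
  {"offset": [0, 0, 0], "twist": 0},
], jaw=80)

```text
time: 9.25
tool_pos: [668.1, -32.1, 329.6]
tcp_rot: [3.141, -0.002, -2.982]
contact_force: [-0.1, 0.5, -0.9]
grip_width: 39.3
```

```bash
python3 -c "
from h import *
o=status.get_obs();print(o['time'],o['tool_pos'],o['tcp_rot'],o['contact_force'])
im,_=grab('wrist','w9');cv2.imwrite('pics/w9c.png',cv2.resize(im[0:240,100:420],None,fx=2.5,fy=2.5,interpolation=cv2.INTER_CUBIC))
"
```

```text
9.25 [668.10189866 -32.14817089 329.5719575 ] [ 3.14144901e+00 -1.63129729e-03 -2.98239655e+00] [-0.09767193  0.50551136 -0.94887875]
```

View pics/w9c.png

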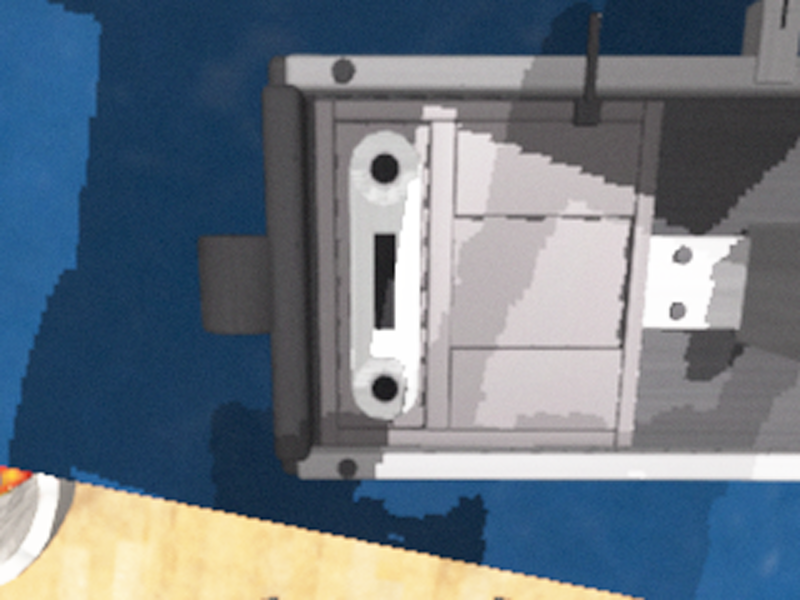

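```bash
python3 -c "
from h import *
plan((565,-319,330),1.531)
"
```

```text
[{"offset": [0.0113, -0.0205, -0.0001], "twist": 7.8}, {"offset": [0.0084, -0.0219, -0.0001], "twist": 7.8}, {"offset": [0.0054, -0.0228, -0.0001], "twist": 7.8}, {"offset": [0.0022, -0.0233, -0.0001], "twist": 7.8}, {"offset": [-0.001, -0.0234, -0.0001], "twist": 7.8}]
[{"offset": [-0.0041, -0.0231, -0.0001], "twist": 7.8}, {"offset": [-0.0072, -0.0223, -0.0], "twist": 7.8}, {"offset": [-0.0102, -0.0211, -0.0001], "twist": 7.8}, {"offset": [-0.013, -0.0195, -0.0], "twist": 7.8}, {"offset": [-0.0155, -0.0176, -0.0001], "twist": 7.8}]
[{"offset": [-0.0178, -0.0153, -0.0], "twist": 7.8}, {"offset": [-0.0196, -0.0128, -0.0001], "twist": 7.8}, {"offset": [-0.0212, -0.01, -0.0], "twist": 7.8}]
end [ 565. -319.  330.] -4.752 rows 13
```

play_rows([
  {"offset": [0.0113, -0.0205, 0], "twist": 7.8},
  {"offset": [0.0084, -0.0219, 0], "twist": 7.8},
  {"offset": [0.0054, -0.0228, 0], "twist": 7.8},
  {"offset": [0.0022, -0.0233, 0], "twist": 7.8},
  {"offset": [-0.001, -0.0234, 0], "twist": 7.8},
])

```text
time: 9.8
tool_pos: [627.7, -143.2, 329.2]
tcp_rot: [-3.141, -0.003, 2.614]
contact_force: [-0.1, 0.3, -0.8]
grip_width: 62.9
```

play_rows([
  {"offset": [-0.0041, -0.0231, 0], "twist": 7.8},
  {"offset": [-0.0072, -0.0223, 0], "twist": 7.8},
  {"offset": [-0.0102, -0.0211, 0], "twist": 7.8},
  {"offset": [-0.013, -0.0195, 0], "twist": 7.8},
  {"offset": [-0.0155, -0.0176, 0], "twist": 7.8},
])

```text
time: 10.3
tool_pos: [588.1, -253.3, 329.2]
tcp_rot: [-3.14, -0.002, 1.933]
contact_force: [-0.1, -0.6, -1.1]
grip_width: 63.0
```

play_rows([
  {"offset": [-0.0178, -0.0153, 0], "twist": 7.8},
  {"offset": [-0.0196, -0.0128, 0], "twist": 7.8},
  {"offset": [-0.0212, -0.01, 0], "twist": 7.8},
  {"offset": [0, 0, 0], "twist": 0},
  {"offset": [0, 0, 0], "twist": 0},
])

```text
time: 10.8
tool_pos: [565.0, -318.8, 329.4]
tcp_rot: [-3.14, -0.002, 1.532]
contact_force: [0.5, -0.6, 0.8]
grip_width: 62.8
```

```bash
python3 -c "
from h import *
o=status.get_obs();print(o['time'],o['tool_pos'],o['tcp_rot'],o['contact_force'])
im,_=grab('wrist','w10')
"
```

```text
10.8 [ 565.03523311 -318.79117475  329.44922287] [-3.13973699e+00 -1.67991002e-03  1.53187894e+00] [ 0.48197675 -0.64023701  0.77487603]
```

View pics/w10.png

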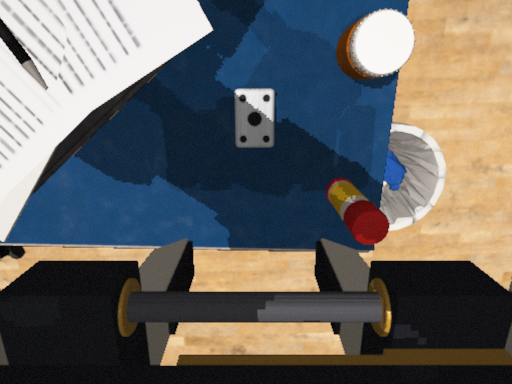

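```bash
python3 -c "
from h import *
im,cam=load('w10')
c=seg(im,cam,(225,75,285,160),12);seg(im,cam,(225,75,285,160),12,thr=140)
plan((c[0],c[1],200),1.531)
"
```

```text
rect 566.5 -258.7 47.9 33.3 long axis ang 1.55
rect 571.9 -242.2 21.5 40.7 long axis ang 2.478
[{"offset": [0.0149, -0.0003, 0.0324], "twist": 0.0}, {"offset": [0.0149, -0.0003, 0.0324], "twist": 0.0}, {"offset": [0.0148, -0.0003, 0.0324], "twist": 0.1}, {"offset": [0.0149, -0.0004, 0.0325], "twist": 0.0}]
end [ 566.4 -258.7  200. ] 1.531 rows 4
```

play_rows([
  {"offset": [0.015, 0, 0.032], "twist": 0},
  {"offset": [0.015, 0, 0.032], "twist": 0},
  {"offset": [0.015, 0, 0.032], "twist": 0},
  {"offset": [0.015, 0, 0.03], "twist": -0.5},
  {"offset": [0, 0, 0], "twist": 0},
])

```text
time: 11.35
tool_pos: [567.1, -255.1, 200.2]
tcp_rot: [-3.133, -0.006, 1.544]
contact_force: [0.1, 0.2, -0.7]
grip_width: 63.0
```

play_rows([
  {"offset": [0, 0, 0.013], "twist": 0},
  {"offset": [0, 0, 0.006], "twist": 0},
  {"offset": [0, 0, 0], "twist": 0},
  {"offset": [0, 0, 0], "twist": 0},
])

```text
time: 11.75
tool_pos: [568.4, -259.5, 186.3]
tcp_rot: [3.14, 0.001, 1.539]
contact_force: [0.9, 0.7, -0.5]
grip_width: 63.0
```

```bash
python3 -c "
from h import *
o=status.get_obs();print(o['time'],o['tool_pos'],o['tcp_rot'],o['contact_force'])
im,_=grab('wrist','w11')
"
```

```text
11.75 [ 568.41295139 -259.52311588  186.32286775] [3.14025786e+00 7.01599783e-04 1.53910948e+00] [ 0.94521476  0.71665173 -0.45512345]
```

View pics/w11.png

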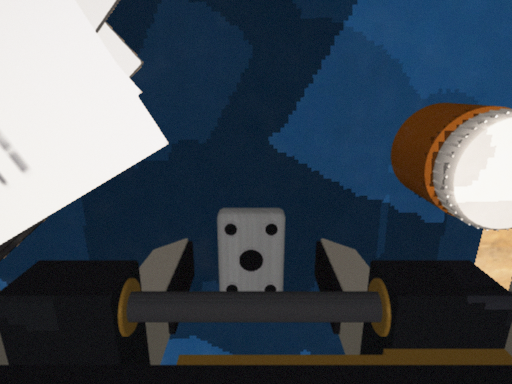

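play_rows([
  {"offset": [0.0005, -0.001, 0.0015], "twist": 0},
  {"offset": [0, 0, 0], "twist": 0},
])

```text
time: 12.0
tool_pos: [567.1, -258.4, 184.3]
tcp_rot: [3.141, 0.0, 1.539]
contact_force: [0.7, -0.3, -0.3]
grip_width: 63.0
```

play_rows([
  {"offset": [0, 0, 0], "twist": 0},
  {"offset": [0, 0, 0], "twist": 0},
  {"offset": [0, 0, 0], "twist": 0},
  {"offset": [0, 0, 0], "twist": 0},
  {"offset": [0, 0, 0], "twist": 0},
], jaw=255)

```text
time: 12.5
tool_pos: [567.3, -258.3, 184.0]
tcp_rot: [3.142, -0.0, 1.54]
contact_force: [0.5, -0.0, -0.0]
grip_width: 33.4
```

play_rows([
  {"offset": [0, 0, -0.02], "twist": 0},
  {"offset": [0, 0, -0.04], "twist": 0},
  {"offset": [0, 0, -0.04], "twist": 0},
  {"offset": [0, 0, 0], "twist": 0},
  {"offset": [0, 0, 0], "twist": 0},
])

```text
time: 13.0
tool_pos: [567.3, -258.3, 285.0]
tcp_rot: [3.14, 0.001, 1.54]
contact_force: [0.2, 0.4, -1.6]
grip_width: 33.2
```

```bash
python3 -c "
from h import *
o=status.get_obs();print(o['time'],o['tool_pos'],o['tcp_rot'],o['contact_force'])
im,_=grab('wrist','w12')
"
```

```text
13.0 [ 567.30216922 -258.28998937  284.97049292] [3.13970191e+00 9.42353096e-04 1.53971214e+00] [ 0.19585491  0.39332468 -1.63600079]
```

View pics/w12.png

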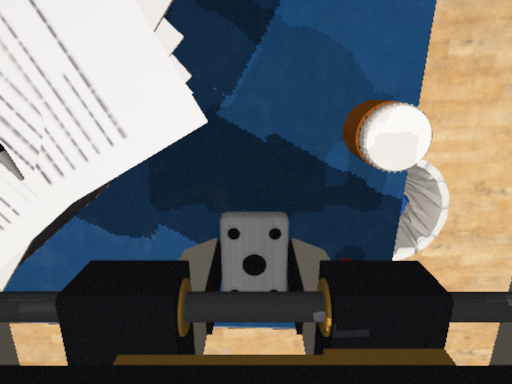

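```bash
python3 -c "
from h import *
im,cam=load('w12')
a=ray(cam,[[254,212],[254,264.5]],285-172)-[567.3,-258.3,0];print(a, 'edge should be 25, hole 0')
plan((594.7,7.2,285),1.730)
"
```

```text
[[  0.67719024  26.39338194 113.        ]
 [ -0.18414174  -1.60801797 113.        ]] edge should be 25, hole 0
[{"offset": [0.0443, 0.0032, -0.0003], "twist": -1.8}, {"offset": [0.0442, 0.0046, -0.0002], "twist": -1.8}, {"offset": [0.0441, 0.006, -0.0003], "twist": -1.8}, {"offset": [0.0438, 0.0074, -0.0002], "twist": -1.8}, {"offset": [0.0436, 0.0088, -0.0003], "twist": -1.9}]
[{"offset": [0.0433, 0.0103, -0.0002], "twist": -1.8}]
end [594.7   7.2 285. ] 1.73 rows 6
```

play_rows([
  {"offset": [0.0443, 0.0032, 0], "twist": -1.8},
  {"offset": [0.0442, 0.0046, 0], "twist": -1.8},
  {"offset": [0.0441, 0.006, 0], "twist": -1.8},
  {"offset": [0.0438, 0.0074, 0], "twist": -1.8},
  {"offset": [0.0436, 0.0088, 0], "twist": -1.9},
])

```text
time: 13.55
tool_pos: [589.8, -35.5, 282.1]
tcp_rot: [-3.138, -0.001, 1.699]
contact_force: [0.5, -1.1, -0.4]
grip_width: 33.3
```

play_rows([
  {"offset": [0.0433, 0.0103, 0], "twist": -1.8},
  {"offset": [0, 0, 0], "twist": 0},
  {"offset": [0, 0, 0.03], "twist": 0},
  {"offset": [0, 0, 0.02], "twist": 0},
  {"offset": [0, 0, 0], "twist": 0},
])

```text
time: 14.05
tool_pos: [593.5, 6.7, 229.8]
tcp_rot: [-3.133, -0.002, 1.73]
contact_force: [0.2, 0.2, -1.2]
grip_width: 33.4
```

play_rows([
  {"offset": [0, 0, 0], "twist": 0},
])

```text
time: 14.15
tool_pos: [594.9, 6.5, 233.2]
tcp_rot: [-3.14, -0.001, 1.729]
contact_force: [0.6, -0.4, 1.0]
grip_width: 33.3
```

```bash
python3 -c "
from h import *
o=status.get_obs();print(o['time'],o['tool_pos'],o['tcp_rot'],o['contact_force'])
im,_=grab('wrist','w13')
plan((594.7,7.2,214),1.730)
"
```

```text
14.15 [594.85612786   6.45614756 233.2344976 ] [-3.13950740e+00 -5.92257693e-04  1.72916615e+00] [ 0.62452761 -0.4094048   1.02312795]
[{"offset": [0.0008, -0.0004, 0.0202], "twist": -0.0}]
end [594.7   7.2 214. ] 1.729 rows 1
```

View pics/w13.png

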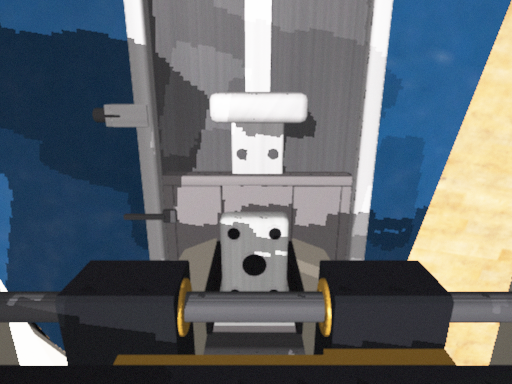

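play_rows([
  {"offset": [0.0007, -0.0003, 0.015], "twist": 0},
  {"offset": [0, 0, 0.005], "twist": 0},
  {"offset": [0, 0, 0.005], "twist": 0},
  {"offset": [0, 0, 0], "twist": 0},
])

```text
time: 14.6
tool_pos: [594.6, 7.5, 209.0]
tcp_rot: [-3.141, -0.0, 1.73]
contact_force: [-0.1, -0.2, -0.4]
grip_width: 33.4
```

```bash
python3 -c "
from h import *
o=status.get_obs();print(o['time'],o['tool_pos'],o['tcp_rot'],o['contact_force'])
im,_=grab('wrist','w14')
"
```

```text
14.6 [594.56816271   7.52850085 208.97256205] [-3.14134033e+00 -1.14287474e-04  1.72973778e+00] [-0.05750629 -0.22570083 -0.40769192]
```

View pics/w14.png

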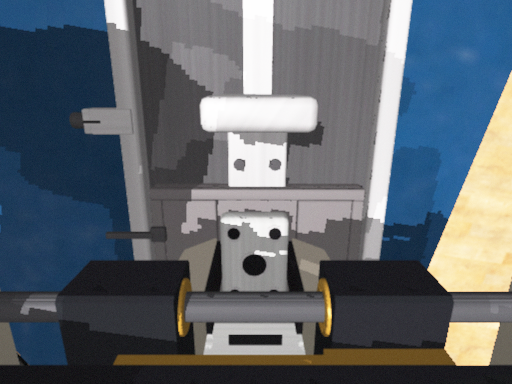

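play_rows([
  {"offset": [0, 0.001, 0.003], "twist": 0},
  {"offset": [0, 0, 0.0015], "twist": 0},
  {"offset": [0, 0, 0], "twist": 0},
])

```text
time: 14.95
tool_pos: [595.6, 7.8, 204.4]
tcp_rot: [-3.141, -0.0, 1.73]
contact_force: [0.4, 0.4, -0.6]
grip_width: 33.3
```

play_rows([
  {"offset": [0, 0, 0.0005], "twist": 0},
  {"offset": [0, 0, 0], "twist": 0},
])

```text
time: 15.15
tool_pos: [595.6, 7.8, 204.1]
tcp_rot: [3.142, -0.0, 1.73]
contact_force: [0.3, -0.0, -0.0]
grip_width: 33.4
```

Bottom should be ~1 mm above the floor, no contact. Release.

play_rows([
  {"offset": [0, 0, 0], "twist": 0},
  {"offset": [0, 0, 0], "twist": 0},
  {"offset": [0, 0, 0], "twist": 0},
  {"offset": [0, 0, 0], "twist": 0},
], jaw=130)

```text
time: 15.55
tool_pos: [595.6, 7.8, 204.1]
tcp_rot: [3.141, -0.0, 1.73]
contact_force: [0.7, -0.3, -0.6]
grip_width: 44.6
```

play_rows([
  {"offset": [0, 0, -0.015], "twist": 0},
  {"offset": [0, 0, -0.035], "twist": 0},
  {"offset": [-0.02, 0, -0.04], "twist": 0},
  {"offset": [-0.03, 0, -0.03], "twist": 0},
  {"offset": [-0.02, 0, -0.01], "twist": 0},
])

```text
time: 16.05
tool_pos: [607.4, -62.7, 338.2]
tcp_rot: [3.135, 0.003, 1.73]
contact_force: [0.9, 1.0, -0.2]
grip_width: 45.0
```

play_rows([
  {"offset": [0, 0, 0], "twist": 0},
  {"offset": [0, 0, 0], "twist": 0},
])

```text
time: 16.25
tool_pos: [606.4, -61.4, 333.6]
tcp_rot: [-3.141, -0.001, 1.729]
contact_force: [0.2, 0.4, -0.3]
grip_width: 45.5
```

```bash
python3 -c "
from h import *
o=status.get_obs();print(o['time'],o['tool_pos'],o['tcp_rot'],o['contact_force'])
im,_=grab('wrist','w15');cv2.imwrite('pics/w15c.png',cv2.resize(im[0:260,100:420],None,fx=2.3,fy=2.3,interpolation=cv2.INTER_CUBIC))
"
```

```text
16.25 [606.37862317 -61.35494191 333.64059369] [-3.14111967e+00 -7.00000181e-04  1.72887013e+00] [ 0.19422952  0.38388161 -0.32375366]
```

View pics/w15c.png

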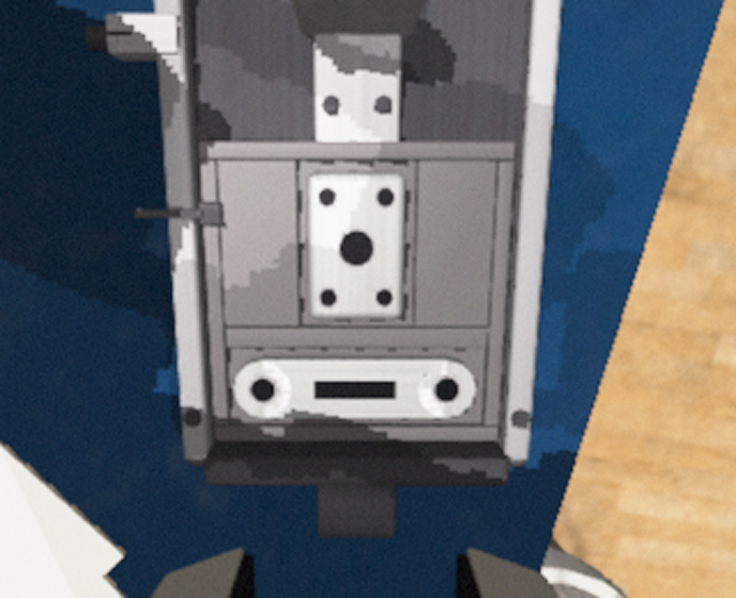

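```bash
python3 -c "
from h import *
plan((583.3,81,290),3.301)
"
```

```text
[{"offset": [0.012, -0.0, 0.0036], "twist": -7.5}, {"offset": [0.0119, 0.0015, 0.0036], "twist": -7.5}, {"offset": [0.0116, 0.0031, 0.0036], "twist": -7.5}, {"offset": [0.0111, 0.0046, 0.0036], "twist": -7.5}, {"offset": [0.0104, 0.006, 0.0036], "twist": -7.5}]
[{"offset": [0.0095, 0.0073, 0.0036], "twist": -7.5}, {"offset": [0.0085, 0.0084, 0.0036], "twist": -7.5}, {"offset": [0.0073, 0.0095, 0.0036], "twist": -7.5}, {"offset": [0.006, 0.0103, 0.0036], "twist": -7.5}, {"offset": [0.0046, 0.011, 0.0035], "twist": -7.5}]
[{"offset": [0.0031, 0.0115, 0.0036], "twist": -7.5}, {"offset": [0.0015, 0.0119, 0.0035], "twist": -7.5}]
end [583.3  81.  290. ] 3.301 rows 12
```

play_rows([
  {"offset": [0.012, 0, 0.0036], "twist": -7.5},
  {"offset": [0.0119, 0.0015, 0.0036], "twist": -7.5},
  {"offset": [0.0116, 0.0031, 0.0036], "twist": -7.5},
  {"offset": [0.0111, 0.0046, 0.0036], "twist": -7.5},
  {"offset": [0.0104, 0.006, 0.0036], "twist": -7.5},
])

```text
time: 16.8
tool_pos: [596.5, -0.3, 314.5]
tcp_rot: [-3.14, -0.002, 2.391]
contact_force: [-0.1, -0.0, -0.2]
grip_width: 44.9
```

play_rows([
  {"offset": [0.0095, 0.0073, 0.0036], "twist": -7.5},
  {"offset": [0.0085, 0.0084, 0.0036], "twist": -7.5},
  {"offset": [0.0073, 0.0095, 0.0036], "twist": -7.5},
  {"offset": [0.006, 0.0103, 0.0036], "twist": -7.5},
  {"offset": [0.0046, 0.011, 0.0036], "twist": -7.5},
])

```text
time: 17.3
tool_pos: [586.7, 58.7, 296.6]
tcp_rot: [3.141, -0.003, 3.046]
contact_force: [0.5, -0.4, 0.6]
grip_width: 44.7
```

play_rows([
  {"offset": [0.0031, 0.0115, 0.0036], "twist": -7.5},
  {"offset": [0.0015, 0.0119, 0.0036], "twist": -7.5},
  {"offset": [0, 0, 0], "twist": 0},
  {"offset": [0, 0, 0], "twist": 0},
])

```text
time: 17.7
tool_pos: [583.4, 81.2, 290.1]
tcp_rot: [3.141, -0.001, -2.984]
contact_force: [-0.5, 0.4, 0.4]
grip_width: 44.5
```

```bash
python3 -c "
from h import *
o=status.get_obs();print(o['time'],o['tool_pos'],o['tcp_rot'],o['contact_force'])
im,_=grab('wrist','w16')
"
```

```text
17.7 [583.37349318  81.24261819 290.12990836] [ 3.14138270e+00 -1.46960006e-03 -2.98441514e+00] [-0.54451137  0.39211977  0.38235922]
```

View pics/w16.png

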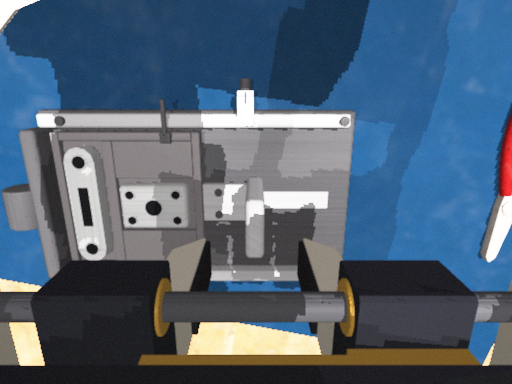

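play_rows([
  {"offset": [0, 0, 0.03], "twist": 0},
  {"offset": [0, 0, 0.03], "twist": 0},
  {"offset": [0, 0, 0.014], "twist": 0},
  {"offset": [0, 0, 0], "twist": 0},
  {"offset": [0, 0, 0], "twist": 0},
])

```text
time: 18.25
tool_pos: [584.2, 80.3, 217.5]
tcp_rot: [-3.141, 0.001, -2.984]
contact_force: [0.2, 0.2, -0.5]
grip_width: 45.0
```

```bash
python3 -c "
from h import *
o=status.get_obs();print(o['time'],o['tool_pos'],o['tcp_rot'],o['contact_force'])
_,cam=load('w16')
a=ray(cam,[[163,101],[245,100]],24)[:,:2];d=a[1]-a[0];print(a,d@[-.1582,.9874])
im,_=grab('wrist','w17')
"
```

```text
18.25 [584.20068975  80.31089781 217.54071138] [-3.14148639e+00  9.58359994e-04 -2.98355076e+00] [ 0.23325718  0.22304238 -0.48075518]
[[517.99063705   5.92058299]
 [508.35305409  62.32487146]] 57.21826006117676
```

View pics/w17.png

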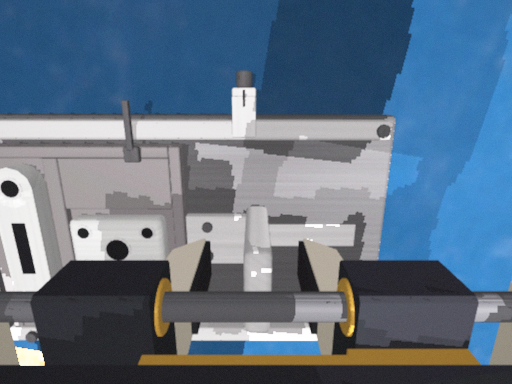

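play_rows([
  {"offset": [0, 0, 0], "twist": 0},
  {"offset": [0, 0, 0], "twist": 0},
  {"offset": [0, 0, 0], "twist": 0},
  {"offset": [0, 0, 0], "twist": 0},
  {"offset": [0, 0, 0], "twist": 0},
], jaw=255)

```text
time: 18.8
tool_pos: [583.6, 81.3, 217.1]
tcp_rot: [3.14, 0.0, -2.983]
contact_force: [-0.5, 2.8, 1.2]
grip_width: 12.2
```

play_rows([
  {"offset": [0, 0.003, 0], "twist": 0},
  {"offset": [0, 0.005, 0], "twist": 0},
  {"offset": [0, 0.007, 0], "twist": 0},
  {"offset": [0, 0.007, 0], "twist": 0},
  {"offset": [0, 0.006, 0], "twist": 0},
])

```text
time: 19.3
tool_pos: [579.5, 107.4, 217.1]
tcp_rot: [-3.14, 0.0, -2.983]
contact_force: [0.5, -7.2, 1.5]
grip_width: 11.7
```

```bash
python3 -c "
from h import *
o=status.get_obs();print(o['time'],o['tool_pos'],o['tcp_rot'],o['contact_force'],o['grip_width'])
im,_=grab('wrist','w18')
"
```

```text
19.3 [579.54037582 107.36637224 217.06175977] [-3.13973264e+00  4.48285610e-04 -2.98292416e+00] [ 0.52748539 -7.23217333  1.4592649 ] 11.695524034179712
```

View pics/w18.png

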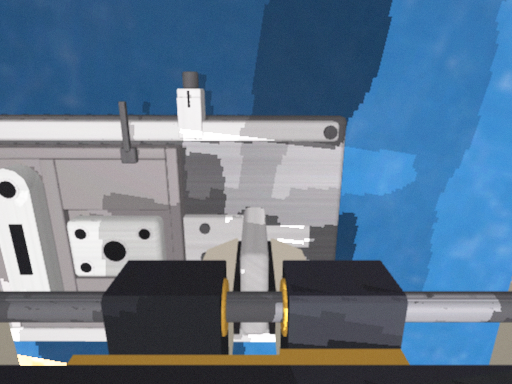

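Tray follows, parts flat. Measure the remaining gap.

```bash
python3 -c "
from h import *
_,cam=load('w18')
a=ray(cam,[[124,104],[189,98]],24)[:,:2];d=a[1]-a[0];print(a,d@[-.1582,.9874])
im,_=load('w18');cv2.imwrite('pics/w18c.png',cv2.resize(im[60:180,80:240],None,fx=4,fy=4,interpolation=cv2.INTER_CUBIC))
"
```

```text
[[514.17717163  31.15392027]
 [506.2896608   62.45191195]] 32.151441190751974
```

View pics/w18c.png

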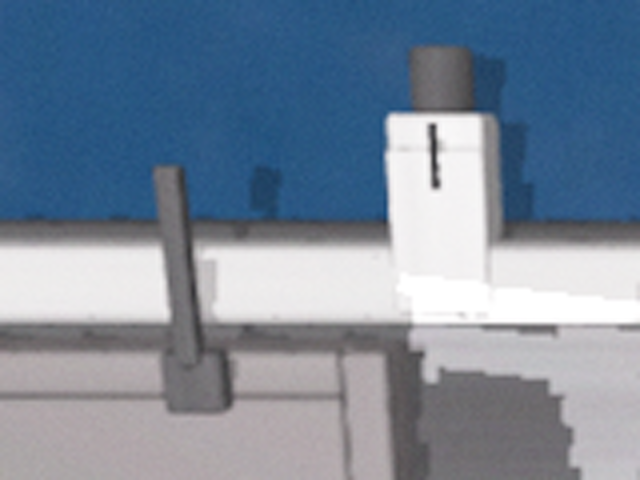

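play_rows([
  {"offset": [0, 0.006, 0], "twist": 0},
  {"offset": [0, 0.007, 0], "twist": 0},
  {"offset": [0, 0.007, 0], "twist": 0},
  {"offset": [0, 0.005, 0], "twist": 0},
  {"offset": [0, 0, 0], "twist": 0},
])

```text
time: 19.85
tool_pos: [575.6, 132.1, 217.1]
tcp_rot: [-3.14, 0.001, -2.982]
contact_force: [1.1, -8.9, 1.9]
grip_width: 12.0
```

```bash
python3 -c "
from h import *
o=status.get_obs();print(o['time'],o['tool_pos'],o['tcp_rot'],o['contact_force'],o['grip_width'])
im,_=grab('wrist','w19');cv2.imwrite('pics/w19c.png',cv2.resize(im[60:180,50:210],None,fx=4,fy=4,interpolation=cv2.INTER_CUBIC))
"
```

```text
19.85 [575.61543327 132.13149535 217.08831559] [-3.13954378e+00  6.05640865e-04 -2.98235313e+00] [ 1.09069684 -8.88877064  1.87237044] 12.022606519940783
```

View pics/w19c.png

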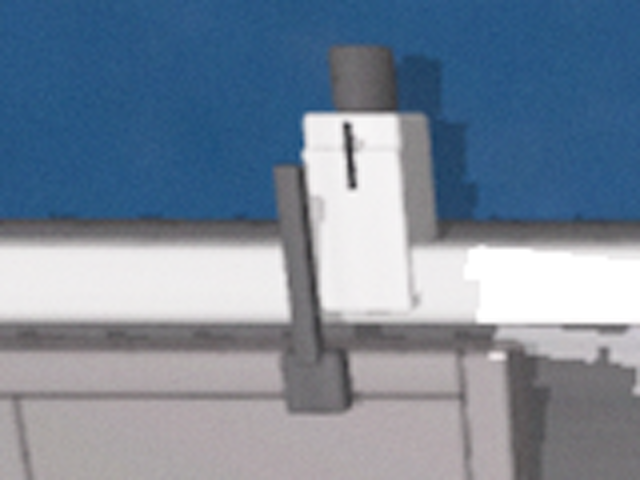

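play_rows([
  {"offset": [0, 0.003, 0], "twist": 0},
  {"offset": [0, 0.0025, 0], "twist": 0},
  {"offset": [0, 0.001, 0], "twist": 0},
  {"offset": [0, 0, 0], "twist": 0},
  {"offset": [0, 0, 0], "twist": 0},
])

```text
time: 20.4
tool_pos: [574.7, 137.9, 217.1]
tcp_rot: [-3.139, 0.001, -2.983]
contact_force: [1.2, -7.7, 1.8]
grip_width: 11.4
```

```bash
python3 -c "
from h import *
o=status.get_obs();print(o['time'],o['tool_pos'],o['tcp_rot'],o['contact_force'],o['grip_width'])
im,_=grab('wrist','w20');cv2.imwrite('pics/w20c.png',cv2.resize(im[60:180,50:210],None,fx=4,fy=4,interpolation=cv2.INTER_CUBIC))
im,_=grab('top','t20');cv2.imwrite('pics/t20c.png',cv2.resize(im[130:240,170:310],None,fx=5,fy=5,interpolation=cv2.INTER_CUBIC))
"
```

```text
20.4 [574.7284376  137.91804465 217.05031163] [-3.13932738e+00  5.22103696e-04 -2.98297194e+00] [ 1.23026096 -7.72904933  1.82436855] 11.442427736235203
```

View pics/w20c.png

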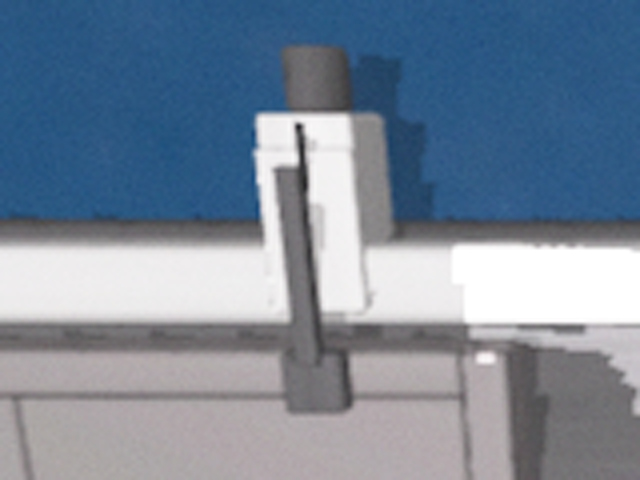

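View pics/t20c.png

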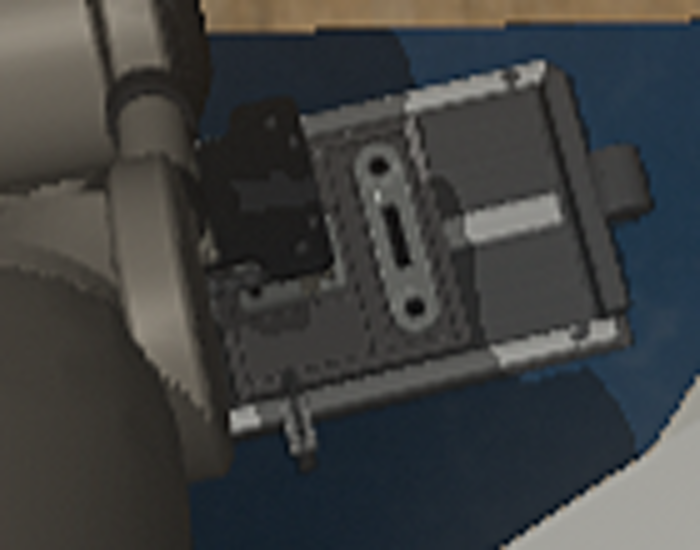

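View pics/w20.png

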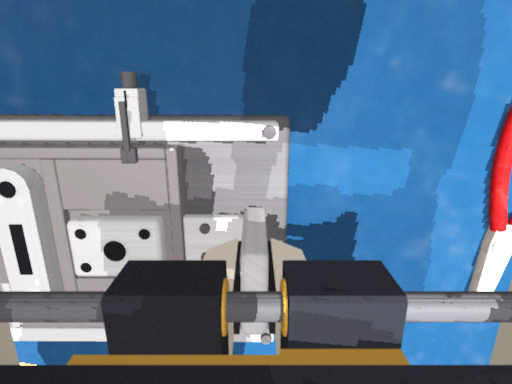

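play_rows([
  {"offset": [0, 0.0008, 0], "twist": 0},
  {"offset": [0, 0, 0], "twist": 0},
  {"offset": [0, 0, 0], "twist": 0},
  {"offset": [0, 0, 0], "twist": 0},
  {"offset": [0, 0, 0], "twist": 0},
])

```text
time: 21.0
tool_pos: [574.6, 138.6, 217.1]
tcp_rot: [-3.139, 0.0, -2.983]
contact_force: [0.8, -9.0, 1.4]
grip_width: 11.7
```

play_rows([
  {"offset": [0, 0, 0], "twist": 0},
  {"offset": [0, 0, 0], "twist": 0},
  {"offset": [0, 0, 0], "twist": 0},
  {"offset": [0, 0, 0], "twist": 0},
  {"offset": [0, 0, 0], "twist": 0},
])

```text
time: 21.5
tool_pos: [574.6, 138.6, 217.0]
tcp_rot: [-3.139, 0.001, -2.983]
contact_force: [0.1, -8.6, 1.6]
grip_width: 11.8
```

```bash
python3 -c "
from h import *
o=status.get_obs();print(o['time'],o['tool_pos'],o['tcp_rot'],o['contact_force'],o['grip_width'],o['dq'].round(3))
im,cam=grab('wrist','w21');cv2.imwrite('pics/w21c.png',cv2.resize(im[60:300,0:210],None,fx=3.3,fy=2.5,interpolation=cv2.INTER_CUBIC))
"
```

```text
21.5 [574.60674603 138.63561989 217.04401932] [-3.13924788e+00  5.01008220e-04 -2.98298280e+00] [ 0.05465292 -8.61874296  1.59956012] 11.75562731515223 [-0.     0.001 -0.001  0.001 -0.001 -0.001]
```

View pics/w21c.png

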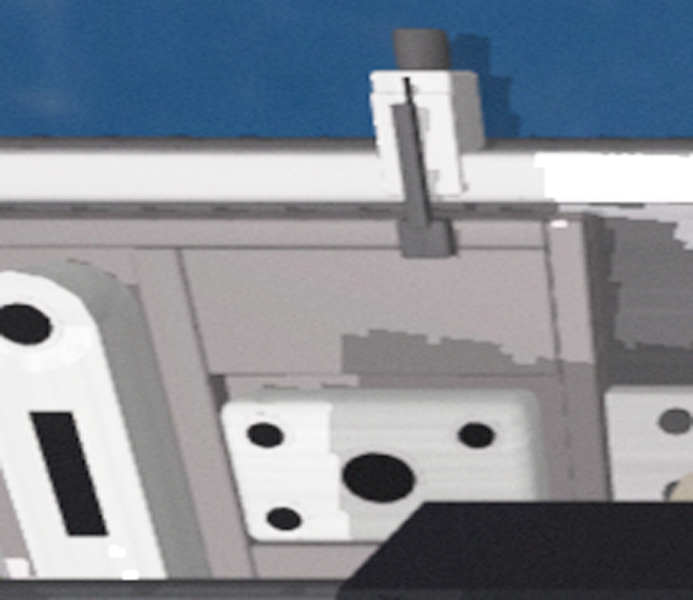

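The pointer lies on the index line to about 1 mm, both parts are flat in their slots, and the tray is at rest in the gripper. Handing in.

```bash
python3 -c "
from plant import ticket
print(ticket.close_job())"
```

```text
the job is handed in; nothing more can be done
None
```

I finished the job and handed it in at about 21.5 s of the 67 s allowed. The gripper is still holding the tray at the index block. The hand-in gives no verdict, so the results below are from my own checks.

**Loading:** I set the strap in the long slot and the plate in the short slot and let both go, with the tray still at home. The wrist picture after I backed away showed both flat and roughly centred. When I opened the fingers on the strap, one pressed lightly on the end block (about 3 N).

**Pulling:** I then gripped the tab across its thickness and pulled the tray about 58 mm. The two estimates of the distance disagreed slightly: the first measurement said 57.2 mm, while the last pictures asked for about 1 mm more. I trusted the pictures.

**Last checks before hand-in:**
- **Pointer:** it was on the index block's centre line to about 1 mm, read by eye from the wrist picture (limit 6 mm).
- **Tray and grip:** the arm was at rest, with the spring pulling about 8.6 N and the fingers closed on the 12 mm tab.
- **Parts:** both still looked flat in their slots. The gripper hid part of each in the last view.
- **Index block, jar and pliers:** the arm never touched any of them. I did not measure the positions of the jar and pliers again at the end.

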